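# Seat a lens carrier in the corner of an optical-table stop

## Task

Push the lens carrier (the black block with the round lens on top) across the optical table into the inside corner of the L-shaped steel stop, so that its base sits square and flush against both bars of the stop. Only push it, gently, with the fingers: never pinch, lift or tip it. Leave the mirror carrier and all the other things where they are, and finish with the hand clear.

Things in the scene. Friction and masses are not known exactly. Their poses are not given: they have to be found in the camera images.
- lens_base (a point): Lens carrier, loose, 0.25 to 0.5 kg, slides at 1 to 4 N. Black base block 60 mm along its x, 70 mm along its y, 22 mm high, with an upright round silvery lens mount over its middle (40 mm across, 14 mm thick along y, top 66 mm above the table). This point is the base's centre, 11 mm above the table, axes as the base. At the start its x axis is within 25 degrees of the stop's x axis.
- stop: Fixed L of two steel bars 16 mm wide, 18 mm high. Origin: inside corner, at table height. Long bar: inner face is the plane x = 0, running 330 mm from the corner to -y. Short bar: inner face is the plane y = 0, running 80 mm to -x. The carrier belongs inside, at x < 0, y < 0: seated, its base centre is at x = -30 mm, y = -35 mm in this frame, its x axis parallel to the stop's.
- mirror_base (a point): Mirror carrier, loose, to be left alone: the same base as the lens carrier (60 x 70 x 22 mm) but with an upright square silvery mirror plate 40 mm wide set diagonally, top 65 mm above the table. It stands left or right of the lens carrier. This point is the centre of its base, 11 mm above the table.
- objective: Brass microscope objective standing on its wide end, 32 mm across, 44 mm high; origin under its centre. Leave alone.
- post: Upright steel post, 12.7 mm across, 50 mm high, beyond the long bar; origin under its centre. Leave alone.
- oil: Small amber bottle, 28 mm across, 55 mm high, beyond the long bar; origin under its centre. Leave alone.
- driver: Screwdriver 170 mm long lying on the table to the robot's right, about 30 mm thick at most; origin under its middle. Leave alone.
- screw_tray: Grey divided tray 100 x 140 x 25 mm to the robot's left; origin under its centre. Leave alone.
- tube_ring: Black ring 31 mm across, 10 mm high, left of the short bar; origin under its centre. Leave alone.
There are look-alikes about, which are no part of the job. What is shaped like the part that bears lens_base but green, orange or purple is not meant.

How it is judged (in metres and radians):
At the end, for the whole second after the job is handed in: The lens carrier stands still and upright on the table, inside the corner of the stop, with its base centre within 3.5 mm of the seated position along each bar's normal (no gap over about 3 mm to either bar), and square to the stop within 0.045 rad (x of lens_base in the frame of stop between -0.0335 and -0.028 m and y of lens_base in the frame of stop between -0.0385 and -0.033 m and angle between the x axis of lens_base and the x axis of stop, either way round below 0.045 rad and angle between lens_base's own z axis and vertical below 0.05 rad and height (world z) of lens_base below 0.014 m and linear speed of lens_carrier below 0.01 m/s); the robot touches nothing.
It fails at once if the lens carrier is lifted more than 5 mm off the table (height (world z) of lens_base above 0.016 m).
It fails at once if the lens carrier is tipped by more than 0.2 rad (angle between lens_base's own z axis and vertical above 0.2 rad).
It fails at once if the fingers press on the lens carrier with more than 40 N (contact force between the fingers and lens_carrier above 40 N).
It fails at once if one of the other loose things is moved by more than 12 mm or tipped (distance of any of mirror_base, objective, post, oil, driver, screw_tray, tube_ring from where it was at the start of the episode above 0.012 m or angle between any of mirror_base, objective, post, oil, screw_tray, tube_ring's own z axis and vertical above 0.3 rad).
It also fails if it takes over 51 s, if anything falls off the work surface, if the arm or the gripper's body presses on something with over 40 N, if the wrist force passes 120 N, or if a joint passes its speed limit or range.

## Robot

A 6-joint arm with a two-finger parallel gripper is mounted at the origin on the work surface. World frame = base frame: x ahead of the robot, y to its left, z up, the work surface at z = 0. Lengths are in mm, angles in rad, forces in N, time in s.
With the tool pointing down it reaches from about 275 to 1000 mm from the base axis. Payload 8.4 kg.
Tool frame: the origin (TCP) lies on the mounting face of the last link; the fingertips stand 173 mm ahead of it and the grasp point (between the pads) lies 155 mm ahead of it; z points along the fingers, y is the line along which they close (so a half turn about z gives the same grasp; the last joint's range is limited). The gripper opens to 85 mm and grips with 20 to 120 N. Pads are 22 mm wide; open, the fingers measure 114 mm over their backs; the gripper's body (76 mm by 85 mm) begins 54 mm behind the grasp point. The pads swing forward as they close: fully open they stand 13 mm farther back than shut.
Start: joints at [1.15, 0.353, 1.633, -0, 1.155, -0.002], TCP at [254.165, 570.99, 404.681] pointing down, gripper open.
Joint ranges: [-2.63, 2.63], [-0.92, 2.1], [0.06, 2.66], [-1.3, 4.44], [0, 2.69], [-3.02, 3.02]. Speed limits (rad/s): [2.22, 2.22, 2.79, 3.14, 3.14, 3.14].

## Interface

Orientations are given as [roll, pitch, yaw] about the fixed x, y, z axes, in that order (R = Rz(yaw) Ry(pitch) Rx(roll)).
In Python, from rig import r gives the robot as it stands.
- The arm moves only by the tool apply_moves, never from a script. Its argument "deltas" is a list of rows, each an object with "claw": the gripper command: -1 is fully open, 1 is shut, values between are in proportion; "delta_pos": the shift along the tool's x, y, z in cm, a list of three; "yaw": the turn about the tool's z in rad. In form: [{"claw": claw, "delta_pos": [tx, ty, tz], "yaw": yaw}, ...]. A call has 1 to 8 rows; each row shifts and turns the commanded pose from where the row before left it, along the tool's axes as they then stand; what a row does not reach is not made up. A row lasts 1/8 s, in which the tool goes at most 62.5 mm and 10.7 degrees, less where a joint would pass 70% of its speed; a pose out of reach is approached as far as the arm can. A call with a gripper value outside its range is refused whole. The fingers move at their own pace and stop on an object; "grip_force" is the grip in N (left out, the last holds). Time passes only in rows, so rows that do not move let the fingers close. It gives the time, the measured TCP pose, the force, the opening and the grip force at its end, in the units of the state.
- r.sense(): the state, without advancing time (a new reading comes with each control period).
- r.grab_frame(name): name is "side" or "top" or "wrist"; returns a dict with "img" (420x560x3 uint8, blue, green, red), "z_map" (420x560 float32, mm along the optical axis (not along the pixel's ray), 0 where there is no reading), "fx", "fy", "cx", "cy" (pixels), "eye" and "rotation" of the camera in the world; the wrist camera has in their place "T_tool_cam" (4x4, takes a point from camera to tool coordinates, whose origin is the TCP and whose axes are the flange's). Camera axes: x right, y up, looking along -z (the intrinsics and any distortion apply to the point x, -y, -z); pixel columns grow to the right and rows downward; lengths in mm; the calibration is good to about 2 mm. A picture is of the moment at which its call begins: read the wrist's pose just before it.
- r.sign_off(): hands the job in; it is judged then, once.
The state is a dict: "clock": time; "qpos": joint angles; "qvel": joint speeds; "joint_efforts": joint torques, N m; "eef_pos": TCP position; "tcp_rot": TCP orientation; "contact_force": force on the tool from outside, world axes, zero at the start; "wrist_torque": the same for the moment, N m; "opening": opening from 0.0 (shut) to 1.0 (fully open); "grasp_force": force on a finger pad.
Only numpy, scipy, OpenCV 4.12 (cv2) and the standard library are available. Lean on these libraries where they do the work, as an engineer would, in place of code of your own. Each camera call takes 0.05 s, during which the arm holds its last target. There are 200 camera calls.

## Working session

There is one attempt and no reset: what is moved stays moved. The work goes in short steps, Python scripts to look and compute and a tool call to move; the robot and the scene stay as the last step left them, time stands still between calls to the robot, and variables do not carry over. Pictures are saved under pics/ and viewed, at most 10 in all, crops included, and the job is handed in when it is done.

Besides the shell and the picture viewer there is one more tool, called after "Call:" in YAML: its name, and indented under it one key for each argument. apply_moves: Moves the arm, as the interface text tells. Its arguments: {"type":"object","properties":{"deltas":{"type":"array"},"grip_force":{"type":"number"}},"required":["deltas"]}

```bash
mkdir -p pics; ls
cat > h.py <<'E'
import numpy as np, cv2
from rig import r
def cam(n):
    s=r.sense(); f=r.grab_frame(n)
    if n=="wrist":
        from scipy.spatial.transform import Rotation as R
        T=np.eye(4); T[:3,:3]=R.from_euler('xyz',s['tcp_rot']).as_matrix(); T[:3,3]=s['eef_pos']
        M=T@np.array(f['T_tool_cam']); f['eye']=M[:3,3]; f['rotation']=M[:3,:3]
    return f
def ray(f,uv,z):
    uv=np.atleast_2d(np.float64(uv))
    d=np.c_[(uv[:,0]-f['cx'])/f['fx'],-(uv[:,1]-f['cy'])/f['fy'],-np.ones(len(uv))]@np.array(f['rotation']).T
    e=np.array(f['eye']); return e+d*((z-e[2])/d[:,2])[:,None]
E
python3 - <<'E'
from h import *
s=r.sense(); print(s)
for n in("top","side"):
    f=cam(n); cv2.imwrite(f"pics/{n}0.png",f['img']); print(n,{k:v for k,v in f.items() if k not in("img","z_map")})
E
```

```text
pics
{'clock': 0.0, 'qpos': array([ 1.14958498e+00,  3.53636986e-01,  1.63413115e+00, -1.27785937e-05,
        1.15518646e+00, -2.41224192e-03]), 'qvel': array([ 0.00076998, -0.00022167,  0.00072059, -0.00199199,  0.00137813,
        0.00089653]), 'joint_efforts': array([-1.86406913e-03, -6.05262780e+01, -3.42055249e+01, -3.80608867e-05,
        9.53369978e-03, -3.77385027e-05]), 'eef_pos': array([254.07834061, 570.76976045, 403.96976146]), 'tcp_rot': array([-3.14023069e+00,  8.39835862e-06,  2.72279872e+00]), 'contact_force': array([ 0.29655557,  0.58778911, -0.29093986]), 'wrist_torque': array([-0.01461866,  0.06064622,  0.00044442]), 'grasp_force': 0.0, 'opening': 0.9967538897700702}
top {'fx': 465.53580419283026, 'fy': 465.53580419283026, 'cx': 278.54010416900735, 'cy': 204.64733189240334, 'eye': array([ 520.293249  ,    7.6953365 , 1194.91641462]), 'rotation': array([ 0.03358152,  0.00195643, -1.54574717])}
side {'fx': 436.98935603952475, 'fy': 436.98935603952475, 'cx': 281.94444310338446, 'cy': 210.60887163350392, 'eye': array([ 402.7865462 , -771.39162577,  762.00529938]), 'rotation': array([ 0.8642332 ,  0.0226633 , -0.25424819])}
```

```bash
sed -i "s/^from rig import r/from rig import r\nfrom scipy.spatial.transform import Rotation as R/; s/^        from scipy.*$//; s/^    return f$/    else: f['rotation']=R.from_euler('xyz',f['rotation']).as_matrix()\n    return f/" h.py; cat h.py
```

```text
import numpy as np, cv2
from rig import r
from scipy.spatial.transform import Rotation as R
def cam(n):
    s=r.sense(); f=r.grab_frame(n)
    if n=="wrist":

        T=np.eye(4); T[:3,:3]=R.from_euler('xyz',s['tcp_rot']).as_matrix(); T[:3,3]=s['eef_pos']
        M=T@np.array(f['T_tool_cam']); f['eye']=M[:3,3]; f['rotation']=M[:3,:3]
    else: f['rotation']=R.from_euler('xyz',f['rotation']).as_matrix()
    return f
def ray(f,uv,z):
    uv=np.atleast_2d(np.float64(uv))
    d=np.c_[(uv[:,0]-f['cx'])/f['fx'],-(uv[:,1]-f['cy'])/f['fy'],-np.ones(len(uv))]@np.array(f['rotation']).T
    e=np.array(f['eye']); return e+d*((z-e[2])/d[:,2])[:,None]
```

View pics/top0.png

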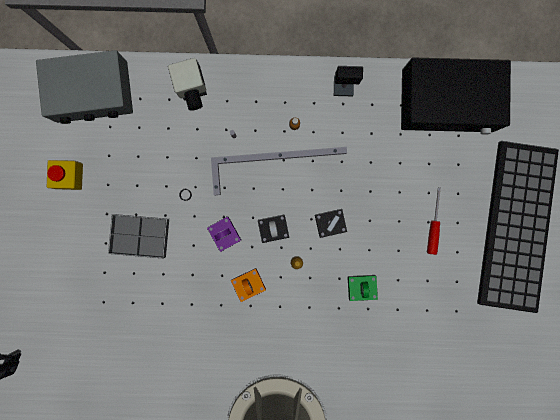

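View pics/side0.png

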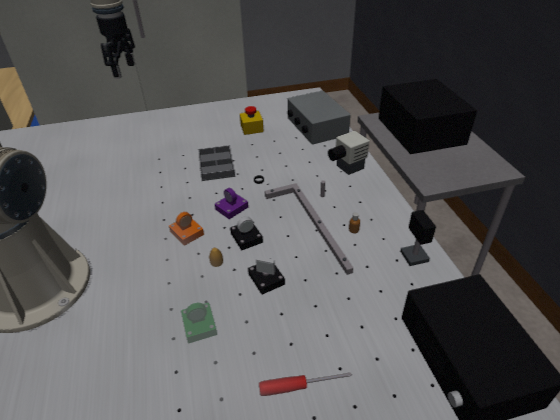

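The top view gives these candidates: black with an axis-aligned plate at (273,228), black with a diagonal plate at (331,222), purple (223,233), orange (248,285) and green (362,288). I choose (273,228). The stop's corner is near (217,160). I'll check with a crop and measure.

Run:
```python
from h import *
f=cam("top"); im=f['img']
c=im[140:300,200:360]; cv2.imwrite("pics/crop.png",cv2.resize(c,None,fx=3.7,fy=3.7,interpolation=cv2.INTER_CUBIC))
g=im.max(2)
m=(g<75).astype(np.uint8); m=cv2.morphologyEx(m,cv2.MORPH_CLOSE,np.ones((7,7)))
hsv=cv2.cvtColor(im,cv2.COLOR_BGR2HSV)
def rep(name,m,z):
    for k in cv2.findContours(m,0,2)[0]:
        if cv2.contourArea(k)<150: continue
        b=cv2.boxPoints(cv2.minAreaRect(k)); x,y=b.mean(0)
        if not(180<x<360 and 140<y<310): continue
        w=ray(f,b,z)[:,:2]; print(name,(x,y),cv2.contourArea(k),'c',w.mean(0).round(1),w.round(0).tolist())
rep('black',m,22)
rep('col',(hsv[...,1]>120).astype(np.uint8),22)
b=(g<190).astype(np.uint8)*(hsv[...,1]<60).astype(np.uint8)
b[:140]=0;b[200:]=0
b=cv2.morphologyEx(b,cv2.MORPH_OPEN,np.ones((3,3)))
k=max(cv2.findContours(b,0,2)[0],key=cv2.contourArea)
a=cv2.approxPolyDP(k,3,True)[:,0]; print(a.tolist()); print(ray(f,a,18)[:,:2].round(1).tolist())
```

```text
black (np.float32(273.00003), np.float32(228.50003)) 593.0 c [499.3  23.4] [[520.0, 64.0], [536.0, -3.0], [478.0, -17.0], [463.0, 50.0]]
black (np.float32(328.0), np.float32(223.49998)) 620.0 c [ 515.3 -114.7] [[534.0, -67.0], [554.0, -148.0], [496.0, -162.0], [476.0, -81.0]]
col (np.float32(248.00485), np.float32(284.8439)) 632.0 c [356.7  82.5] [[368.0, 128.0], [399.0, 64.0], [345.0, 37.0], [314.0, 101.0]]
col (np.float32(223.42583), np.float32(232.97922)) 600.0 c [484.9 147.8] [[500.0, 192.0], [531.0, 140.0], [470.0, 104.0], [439.0, 155.0]]
[[0, 199], [490, 199], [500, 140], [0, 140]]
[[556.4, 716.8], [587.4, -523.1], [738.0, -547.0], [706.6, 723.6]]
```

View pics/crop.png

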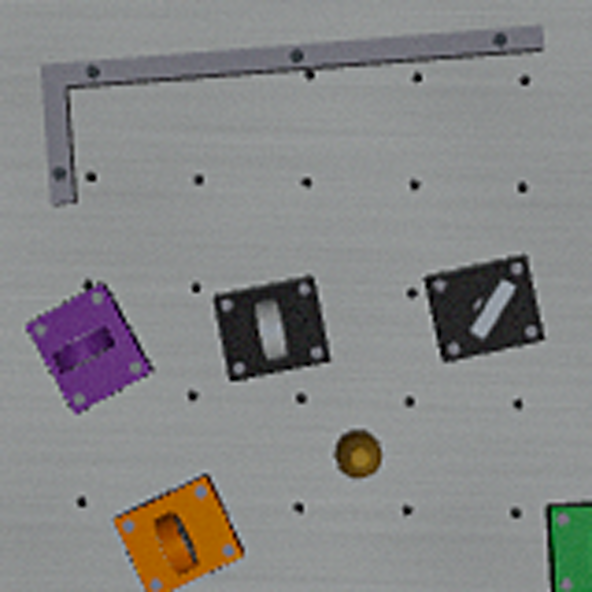

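The crop shows the black carrier at crop (272,329) with a round mount edge-on along its y. The mirror carrier is at (485,308) with a diagonal plate. The inside corner is at crop (68,88), and the bar runs to (543,50).

Run:
```python
from h import *
f=cam("top")
P=lambda l,z: ray(f,np.array(l)/3.7+[200-.4,140-.4],z)[:,:2]
s=P([(68,88),(543,50),(75,203)],18); d=s[0]-s[1]; e=s[0]-s[2]
print(s.round(1).tolist(),'len',np.hypot(*d),np.hypot(*e),'psi',np.arctan2(-d[0],d[1]),np.arctan2(e[1],e[0]))
psi=np.arctan2(-d[0],d[1]); Rm=np.array([[np.cos(psi),-np.sin(psi)],[np.sin(psi),np.cos(psi)]])
b=P([(215,297),(313,277),(330,361),(232,380)],22); v=b[0]-b[1]
print(b.round(1).tolist(),b.mean(0),'yaw',np.arctan2(-v[0],v[1]))
print('lens in stop',((b-s[0])@Rm).round(1).tolist(),((b.mean(0)-s[0])@Rm).round(1))
o=P([(358,453)],44);print('obj',o,(o-s[0])@Rm)
m=P([(426,276),(525,256),(545,340),(445,362)],22);print('mir',((m-s[0])@Rm).round(1).tolist())
m=P([(27,327),(101,285),(153,368),(80,412)],22);print('purp',((m-s[0])@Rm).round(1).tolist())
c=b.mean(0); print('seat world',s[0]+Rm@[-30,-35])
```

```text
[[660.7, 167.3], [694.9, -157.8], [581.8, 160.1]] len 326.86657180882406 79.14514205913787 psi 0.10493064642140042 0.08999531781040838
[[520.0, 62.5], [535.2, -3.9], [478.5, -16.8], [463.9, 49.4]] [499.39661652  22.78850733] yaw 0.22630251235158227
lens in stop [[-150.9, -89.5], [-142.7, -157.1], [-200.5, -164.0], [-208.0, -96.6]] [-175.5 -126.8]
obj [[418.59569239 -36.50104977]] [[-262.07688166 -177.27961073]]
mir [[-148.1, -233.8], [-139.9, -302.1], [-197.9, -310.8], [-207.4, -241.8]]
purp [[-161.0, 39.6], [-136.6, -12.7], [-195.6, -43.7], [-221.4, 8.0]]
seat world [634.49400165 129.30331293]
```

Call:
apply_moves:
  deltas:
    - {"claw":0.5,"delta_pos":[-3.3,-3.6,0],"yaw":0}
    - {"claw":0.5,"delta_pos":[-3.3,-3.6,0],"yaw":0}
    - {"claw":0.5,"delta_pos":[-3.3,-3.6,0],"yaw":0}
    - {"claw":0.5,"delta_pos":[-3.3,-3.6,0],"yaw":0}
    - {"claw":0.5,"delta_pos":[-3.3,-3.6,0],"yaw":0}
    - {"claw":0.5,"delta_pos":[-3.3,-3.6,0],"yaw":0}
    - {"claw":0.5,"delta_pos":[-3.3,-3.6,0],"yaw":0}
    - {"claw":0.5,"delta_pos":[-3.3,-3.6,0],"yaw":0}

```text
clock: 1.2
eef_pos: [378.4, 199.0, 404.8]
tcp_rot: [3.141, 0.0, 2.723]
contact_force: [1.0, 0.6, -1.2]
opening: 0.251
grasp_force: 0.0
```

Call:
apply_moves:
  deltas:
    - {"claw":0.5,"delta_pos":[-3.3,-3.5,0],"yaw":0}
    - {"claw":0.5,"delta_pos":[-3.3,-3.5,0],"yaw":0}
    - {"claw":0.5,"delta_pos":[-3.3,-3.5,0],"yaw":0}
    - {"claw":0.5,"delta_pos":[-3.3,-3.5,0],"yaw":0}
    - {"claw":0.5,"delta_pos":[0,0,2],"yaw":-0.173}
    - {"claw":0.5,"delta_pos":[0,0,2],"yaw":-0.173}
    - {"claw":0.5,"delta_pos":[0,0,2],"yaw":-0.173}
    - {"claw":0.5,"delta_pos":[0,0,0],"yaw":0}

```text
clock: 2.2
eef_pos: [441.3, 18.8, 343.6]
tcp_rot: [3.141, -0.003, -3.043]
contact_force: [-0.1, -0.4, 0.4]
opening: 0.248
grasp_force: 0.0
```

Run:
```python
from h import *
s=r.sense();print(s['eef_pos'],s['tcp_rot'],s['opening'],s['qpos'],s['contact_force'])
f=cam("wrist");cv2.imwrite("pics/w1.png",f['img'])
```

```text
[441.28075675  18.84528072 343.60248719] [ 3.14142302e+00 -2.95594236e-03 -3.04273054e+00] 0.2483972181028577 [ 3.92863866e-02  1.44404711e-01  2.06963002e+00 -8.30631731e-06
  9.30518720e-01 -1.63036683e+00] [-0.14726079 -0.44450915  0.35690545]
```

View pics/w1.png

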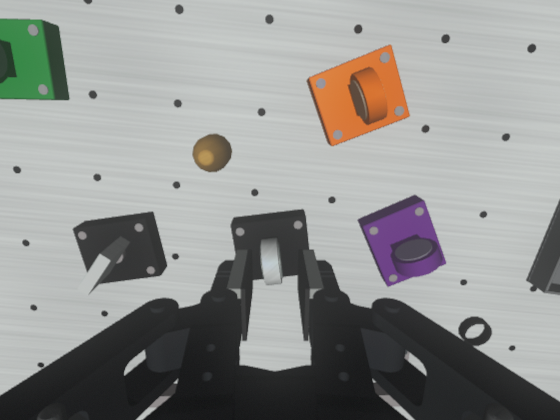

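The wrist view shows the carrier's robot-side edge from (232,218) to (304,211), the objective at (212,153), and the fingers at (240,290) and (312,290). I'll cross-check the edge.

Run:
```python
from h import *
f=cam("wrist")
print(ray(f,[(232,218),(304,211)],22)[:,:2].round(1).tolist(), 'obj',ray(f,[(212,150)],44)[:,:2])
z=f['z_map'];print(z[230,240],z[300,240],z[285:335:10,236:248:4])
```

```text
[[471.8, -16.9], [458.7, 48.2]] obj [[408.06392948 -34.16749479]]
311.27194 118.30939 [[120.905876 120.90994  119.594666]
 [113.12944  118.9289   119.573875]
 [106.40803  119.92937  121.01404 ]
 [101.49143  119.15329  122.53462 ]
 [ 97.99729  119.40004  122.282715]]
```

Call:
apply_moves:
  deltas:
    - {"claw":0.5,"delta_pos":[0.5,0,4],"yaw":0}
    - {"claw":0.5,"delta_pos":[0,0,4],"yaw":0}
    - {"claw":0.5,"delta_pos":[0,0,4],"yaw":0}
    - {"claw":0.5,"delta_pos":[0,0,2.5],"yaw":0}
    - {"claw":0.5,"delta_pos":[0,0,1.7],"yaw":0}
    - {"claw":0.5,"delta_pos":[0,0,0],"yaw":0}
    - {"claw":0.5,"delta_pos":[-0.5,0,0],"yaw":0}
    - {"claw":0.5,"delta_pos":[-0.5,0,0],"yaw":0}

```text
clock: 3.3
eef_pos: [447.9, 19.5, 183.8]
tcp_rot: [-3.141, 0.002, -3.042]
contact_force: [0.2, -0.3, 0.3]
opening: 0.252
grasp_force: 0.0
```

Call:
apply_moves:
  deltas:
    - {"claw":0.5,"delta_pos":[-0.5,0,0],"yaw":0}
    - {"claw":0.5,"delta_pos":[-0.5,0,0],"yaw":0}
    - {"claw":0.5,"delta_pos":[-0.5,0,0],"yaw":0}
    - {"claw":0.5,"delta_pos":[-0.5,0,0],"yaw":0}
    - {"claw":0.5,"delta_pos":[-0.5,0,0],"yaw":0}
    - {"claw":0.5,"delta_pos":[-0.5,0,0],"yaw":0}
    - {"claw":0.5,"delta_pos":[-0.5,0,0],"yaw":0}
    - {"claw":0.5,"delta_pos":[-0.5,0,0],"yaw":0}

```text
clock: 4.3
eef_pos: [487.0, 23.5, 182.6]
tcp_rot: [-3.142, 0.0, -3.041]
contact_force: [-1.9, -0.4, -1.6]
opening: 0.25
grasp_force: 0.7
```

Run:
```python
from h import *
f=cam("side");g=cam("top")
a=cv2.resize(f['img'][150:320,150:390],None,fx=2.2,fy=2.2); b=cv2.resize(g['img'][140:300,200:360],None,fx=1.6,fy=1.6)
c=np.zeros((374,800,3),np.uint8);c[:,:528]=a;c[:256,530:786]=b
cv2.imwrite("pics/s1.png",c)
```

```text
(no output)
```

View pics/s1.png

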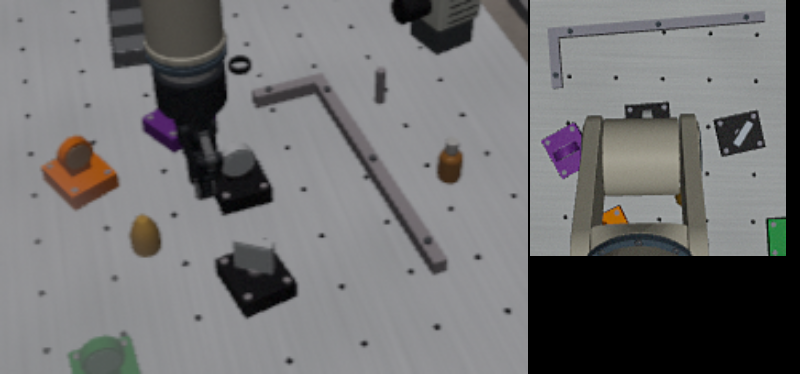

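The pair of views shows the fingers behind the carrier, which is moving and squaring up. The force is about 2 N.

Call:
apply_moves:
  deltas:
    - {"claw":0.5,"delta_pos":[-0.6,0,0],"yaw":0}
    - {"claw":0.5,"delta_pos":[-0.6,0,0],"yaw":0}
    - {"claw":0.5,"delta_pos":[-0.6,0,0],"yaw":0}
    - {"claw":0.5,"delta_pos":[-0.6,0,0],"yaw":0}
    - {"claw":0.5,"delta_pos":[-0.6,0,0],"yaw":0}
    - {"claw":0.5,"delta_pos":[-0.6,0,0],"yaw":0}
    - {"claw":0.5,"delta_pos":[-0.6,0,0],"yaw":0}
    - {"claw":0.5,"delta_pos":[-0.6,0,0],"yaw":0}

```text
clock: 5.4
eef_pos: [535.0, 28.3, 182.7]
tcp_rot: [-3.142, 0.0, -3.041]
contact_force: [-3.0, 0.0, 1.0]
opening: 0.246
grasp_force: 1.4
```

Call:
apply_moves:
  deltas:
    - {"claw":0.5,"delta_pos":[-0.6,0,0],"yaw":0}
    - {"claw":0.5,"delta_pos":[-0.6,0,0],"yaw":0}
    - {"claw":0.5,"delta_pos":[-0.6,0,0],"yaw":0}
    - {"claw":0.5,"delta_pos":[-0.6,0,0],"yaw":0}
    - {"claw":0.5,"delta_pos":[-0.6,0,0],"yaw":0}
    - {"claw":0.5,"delta_pos":[-0.6,0,0],"yaw":0}
    - {"claw":0.5,"delta_pos":[-0.4,0,0],"yaw":0}
    - {"claw":0.5,"delta_pos":[0,0,0],"yaw":0}

```text
clock: 6.4
eef_pos: [574.9, 32.3, 182.8]
tcp_rot: [-3.142, 0.002, -3.041]
contact_force: [-0.3, -0.4, -0.3]
opening: 0.251
grasp_force: 0.0
```

Run:
```python
from h import *
g=cam("top");f=cam("side")
a=cv2.resize(f['img'][130:270,200:380],None,fx=2.6,fy=2.6); b=cv2.resize(g['img'][140:240,200:300],None,fx=3,fy=3)
c=np.zeros((364,800,3),np.uint8);c[:,:468]=a;c[:300,480:780]=b
cv2.imwrite("pics/s2.png",c)
```

```text
(no output)
```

View pics/s2.png

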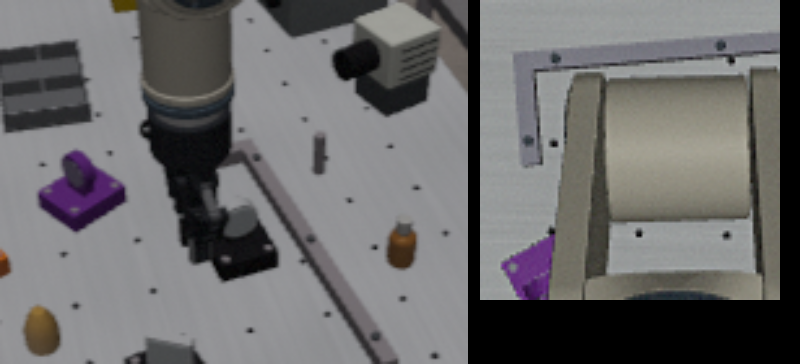

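The carrier is still roughly 25 mm short of the long bar (side crop 245,250 against the bar at 300,235).

Call:
apply_moves:
  deltas:
    - {"claw":0.5,"delta_pos":[-0.4,0,0],"yaw":0}
    - {"claw":0.5,"delta_pos":[-0.4,0,0],"yaw":0}
    - {"claw":0.5,"delta_pos":[-0.4,0,0],"yaw":0}
    - {"claw":0.5,"delta_pos":[-0.4,0,0],"yaw":0}
    - {"claw":0.5,"delta_pos":[-0.3,0,0],"yaw":0}
    - {"claw":0.5,"delta_pos":[-0.2,0,0],"yaw":0}

```text
clock: 7.25
eef_pos: [595.3, 34.4, 182.6]
tcp_rot: [-3.142, -0.0, -3.041]
contact_force: [-3.5, 0.0, 2.9]
opening: 0.251
grasp_force: 2.1
```

Call:
apply_moves:
  deltas:
    - {"claw":0.5,"delta_pos":[-0.15,0,0],"yaw":0}
    - {"claw":0.5,"delta_pos":[-0.15,0,0],"yaw":0}

```text
clock: 7.5
eef_pos: [598.1, 34.7, 182.6]
tcp_rot: [-3.142, -0.0, -3.041]
contact_force: [-1.8, -0.4, 1.0]
opening: 0.248
grasp_force: 1.6
```

Call:
apply_moves:
  deltas:
    - {"claw":0.5,"delta_pos":[-0.1,0,0],"yaw":0}
    - {"claw":0.5,"delta_pos":[-0.1,0,0],"yaw":0}

```text
clock: 7.75
eef_pos: [600.2, 34.9, 182.7]
tcp_rot: [-3.142, -0.0, -3.041]
contact_force: [-3.0, -1.0, 1.9]
opening: 0.255
grasp_force: 1.6
```

Call:
apply_moves:
  deltas:
    - {"claw":0.5,"delta_pos":[-0.1,0,0],"yaw":0}
    - {"claw":0.5,"delta_pos":[-0.1,0,0],"yaw":0}

```text
clock: 8.0
eef_pos: [602.2, 35.1, 182.7]
tcp_rot: [3.142, 0.0, -3.041]
contact_force: [-2.6, -0.5, 0.2]
opening: 0.248
grasp_force: 1.3
```

Call:
apply_moves:
  deltas:
    - {"claw":0.5,"delta_pos":[-0.1,0,0],"yaw":0}

```text
clock: 8.12
eef_pos: [603.2, 35.2, 182.7]
tcp_rot: [-3.142, 0.0, -3.041]
contact_force: [-2.3, -0.3, 1.6]
opening: 0.245
grasp_force: 1.3
```

Call:
apply_moves:
  deltas:
    - {"claw":0.5,"delta_pos":[-0.1,0,0],"yaw":0}

```text
clock: 8.25
eef_pos: [603.6, 35.2, 182.6]
tcp_rot: [3.142, -0.002, -3.041]
contact_force: [-7.6, -1.2, 5.6]
opening: 0.252
grasp_force: 3.9
```

Call:
apply_moves:
  deltas:
    - {"claw":0.5,"delta_pos":[-0.05,0,0],"yaw":0}

```text
clock: 8.38
eef_pos: [603.8, 35.2, 182.6]
tcp_rot: [3.142, -0.003, -3.041]
contact_force: [-8.1, -0.9, 7.3]
opening: 0.248
grasp_force: 4.2
```

Call:
apply_moves:
  deltas:
    - {"claw":0.5,"delta_pos":[-0.05,0,0],"yaw":0}

```text
clock: 8.5
eef_pos: [603.9, 35.2, 182.6]
tcp_rot: [3.142, -0.004, -3.041]
contact_force: [-9.9, -1.9, 8.9]
opening: 0.247
grasp_force: 5.1
```

Call:
apply_moves:
  deltas:
    - {"claw":0.5,"delta_pos":[1.0,0,0],"yaw":0}
    - {"claw":0.5,"delta_pos":[2.0,0,0],"yaw":0}
    - {"claw":0.5,"delta_pos":[0,0,-4.5],"yaw":0}
    - {"claw":0.5,"delta_pos":[0,0,-4.5],"yaw":0}
    - {"claw":0.5,"delta_pos":[0,0,-4],"yaw":0}
    - {"claw":0.5,"delta_pos":[-3.2,-3.1,0],"yaw":0}
    - {"claw":0.5,"delta_pos":[-3.2,-3.1,0],"yaw":0}
    - {"claw":0.5,"delta_pos":[0,0,0],"yaw":0.171}

```text
clock: 9.5
eef_pos: [647.3, -24.7, 313.2]
tcp_rot: [-3.141, 0.004, 3.066]
contact_force: [-0.4, 0.4, -0.2]
opening: 0.253
grasp_force: 0.0
```

Call:
apply_moves:
  deltas:
    - {"claw":0.5,"delta_pos":[0,0,0],"yaw":0.175}
    - {"claw":0.5,"delta_pos":[0,0,0],"yaw":0.175}
    - {"claw":0.5,"delta_pos":[0,0,0],"yaw":0.175}
    - {"claw":0.5,"delta_pos":[0,0,0],"yaw":0.175}
    - {"claw":0.5,"delta_pos":[0,0,0],"yaw":0.175}
    - {"claw":0.5,"delta_pos":[0,0,0],"yaw":0.175}
    - {"claw":0.5,"delta_pos":[0,0,0],"yaw":0.175}
    - {"claw":0.5,"delta_pos":[0,0,0],"yaw":0.175}

```text
clock: 10.5
eef_pos: [645.3, -23.0, 312.8]
tcp_rot: [3.14, 0.0, 1.665]
contact_force: [0.1, -0.8, -0.1]
opening: 0.248
grasp_force: 0.0
```

Run:
```python
from h import *
s=r.sense();print(s['eef_pos'],s['tcp_rot'],s['opening'])
f=cam("wrist");g=cam("top")
c=np.zeros((420,800,3),np.uint8);c[:,:560]=f['img'];c[:230,565:795]=cv2.resize(g['img'][140:255,200:315],None,fx=2,fy=2)
cv2.imwrite("pics/w2.png",c)
```

```text
[645.2857329  -22.95414026 312.84464928] [3.13980950e+00 2.11139156e-04 1.66500810e+00] 0.2483283216295511
```

View pics/w2.png

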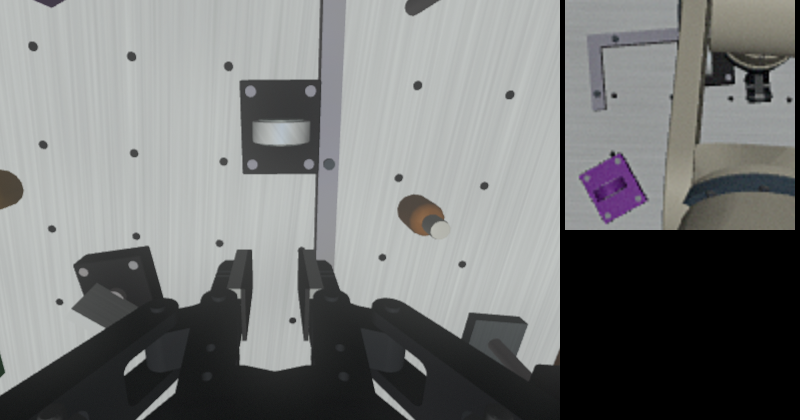

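The wrist view shows the carrier flush and square on the long bar (edge at u≈319, front edge v≈173). I'll check finger clearance to the bar (u≈318).

Run:
```python
from h import *
f=cam("wrist"); s=r.sense(); Rt=R.from_euler('xyz',s['tcp_rot']).as_matrix()
T=lambda p:(p-s['eef_pos'])@Rt
print('bar',T(ray(f,[(320,100),(317,245)],18)).round(1).tolist())
print('front edge',T(ray(f,[(244,174),(316,173)],22)).round(1).tolist())
z=f['z_map']
for u,v in [(240,254),(248,254),(302,254),(306,254),(312,265),(318,265),(324,268)]:
    d=z[v,u]; p=np.array([(u-f['cx'])/f['fx'],-(v-f['cy'])/f['fy'],-1])*d
    print((u,v),T(f['eye']+f['rotation']@p).round(1))
```

```text
bar [[76.8, 34.4, 294.8], [-41.4, 35.9, 294.8]]
front edge [[21.3, -24.1, 290.8], [21.8, 32.6, 290.8]]
(240, 254) [ 11.7 -15.  163.5]
(248, 254) [ 12.1 -11.4 162.8]
(302, 254) [ 11.8  11.9 163.3]
(306, 254) [ 11.4  13.7 163.9]
(312, 265) [ 12.5  14.9 151.5]
(318, 265) [  7.6  18.7 161.1]
(324, 268) [  7.8  20.8 158. ]
```

Call:
apply_moves:
  deltas:
    - {"claw":0.5,"delta_pos":[-0.4,0.2,4.5],"yaw":0}
    - {"claw":0.5,"delta_pos":[0,0,4.5],"yaw":0}
    - {"claw":0.5,"delta_pos":[0,0,2.5],"yaw":0}
    - {"claw":0.5,"delta_pos":[0,0,1.5],"yaw":0}
    - {"claw":0.5,"delta_pos":[0.4,0,0],"yaw":0}
    - {"claw":0.5,"delta_pos":[0.5,0,0],"yaw":0}
    - {"claw":0.5,"delta_pos":[0.5,0,0],"yaw":0}
    - {"claw":0.5,"delta_pos":[0.5,0,0],"yaw":0}

```text
clock: 11.65
eef_pos: [646.2, -7.8, 183.9]
tcp_rot: [3.139, 0.001, 1.672]
contact_force: [0.5, -5.4, 5.0]
opening: 0.252
grasp_force: 2.8
```

Call:
apply_moves:
  deltas:
    - {"claw":0.5,"delta_pos":[0.5,0,0],"yaw":0}
    - {"claw":0.5,"delta_pos":[0.5,0,0],"yaw":0}
    - {"claw":0.5,"delta_pos":[0.5,0,0],"yaw":0}
    - {"claw":0.5,"delta_pos":[0.5,0,0],"yaw":0}
    - {"claw":0.5,"delta_pos":[0.5,0,0],"yaw":0}
    - {"claw":0.5,"delta_pos":[0.5,0,0],"yaw":0}
    - {"claw":0.5,"delta_pos":[0.5,0,0],"yaw":0}
    - {"claw":0.5,"delta_pos":[0.5,0,0],"yaw":0}

```text
clock: 12.65
eef_pos: [641.5, 32.3, 182.7]
tcp_rot: [-3.141, -0.0, 1.671]
contact_force: [1.0, -5.8, 4.3]
opening: 0.249
grasp_force: 2.4
```

Call:
apply_moves:
  deltas:
    - {"claw":0.5,"delta_pos":[0.5,0,0],"yaw":0}
    - {"claw":0.5,"delta_pos":[0.5,0,0],"yaw":0}
    - {"claw":0.5,"delta_pos":[0.5,0,0],"yaw":0}
    - {"claw":0.5,"delta_pos":[0.5,0,0],"yaw":0}
    - {"claw":0.5,"delta_pos":[0.5,0,0],"yaw":0}
    - {"claw":0.5,"delta_pos":[0.4,0,0],"yaw":0}
    - {"claw":0.4,"delta_pos":[0.3,0,0],"yaw":0}

```text
clock: 13.52
eef_pos: [638.2, 64.2, 182.4]
tcp_rot: [-3.141, -0.0, 1.671]
contact_force: [0.4, -3.0, 1.7]
opening: 0.302
grasp_force: 1.7
```

Call:
apply_moves:
  deltas:
    - {"claw":0.4,"delta_pos":[0.3,0,0],"yaw":0}
    - {"claw":0.4,"delta_pos":[0.3,0,0],"yaw":0}
    - {"claw":0.4,"delta_pos":[0.3,0,0],"yaw":0}
    - {"claw":0.4,"delta_pos":[0.2,0,0],"yaw":0}
    - {"claw":0.4,"delta_pos":[0.1,0,0],"yaw":0}

```text
clock: 14.15
eef_pos: [637.1, 76.0, 182.5]
tcp_rot: [-3.141, -0.0, 1.671]
contact_force: [0.5, -1.3, -0.8]
opening: 0.302
grasp_force: 0.7
```

Call:
apply_moves:
  deltas:
    - {"claw":0.4,"delta_pos":[0.1,0,0],"yaw":0}
    - {"claw":0.4,"delta_pos":[0.1,0,0],"yaw":0}

```text
clock: 14.4
eef_pos: [637.0, 77.8, 182.6]
tcp_rot: [-3.141, -0.0, 1.671]
contact_force: [-0.3, -1.8, -0.9]
opening: 0.3
grasp_force: 0.8
```

Call:
apply_moves:
  deltas:
    - {"claw":0.4,"delta_pos":[0.1,0,0],"yaw":0}
    - {"claw":0.4,"delta_pos":[0.1,0,0],"yaw":0}

```text
clock: 14.65
eef_pos: [636.8, 79.8, 182.7]
tcp_rot: [3.142, -0.0, 1.671]
contact_force: [-0.3, -0.9, -1.1]
opening: 0.302
grasp_force: 0.8
```

Call:
apply_moves:
  deltas:
    - {"claw":0.4,"delta_pos":[0.1,0,0],"yaw":0}

```text
clock: 14.78
eef_pos: [636.7, 80.8, 182.7]
tcp_rot: [3.142, 0.0, 1.671]
contact_force: [-0.2, -1.5, -1.1]
opening: 0.301
grasp_force: 0.7
```

Call:
apply_moves:
  deltas:
    - {"claw":0.4,"delta_pos":[0.1,0,0],"yaw":0}

```text
clock: 14.9
eef_pos: [636.6, 81.8, 182.7]
tcp_rot: [3.142, 0.0, 1.671]
contact_force: [-0.2, -2.1, -1.0]
opening: 0.302
grasp_force: 0.7
```

Call:
apply_moves:
  deltas:
    - {"claw":0.4,"delta_pos":[0.1,0,0],"yaw":0}

```text
clock: 15.02
eef_pos: [636.5, 82.8, 182.7]
tcp_rot: [-3.142, -0.0, 1.671]
contact_force: [-0.2, -1.4, -1.5]
opening: 0.3
grasp_force: 0.7
```

Call:
apply_moves:
  deltas:
    - {"claw":0.4,"delta_pos":[0.1,0,0],"yaw":0}

```text
clock: 15.15
eef_pos: [636.5, 83.6, 182.7]
tcp_rot: [3.141, 0.0, 1.671]
contact_force: [2.3, -6.8, -0.5]
opening: 0.303
grasp_force: 3.1
```

Contact with the short bar. I'll press lightly, back off and go round for a final seating push in x.

Call:
apply_moves:
  deltas:
    - {"claw":0.4,"delta_pos":[0.1,0,0],"yaw":0}

```text
clock: 15.28
eef_pos: [636.6, 83.9, 182.8]
tcp_rot: [3.141, 0.002, 1.672]
contact_force: [2.2, -11.9, -1.5]
opening: 0.301
grasp_force: 5.9
```

Call:
apply_moves:
  deltas:
    - {"claw":0.4,"delta_pos":[-1.0,0,0],"yaw":0}
    - {"claw":0.4,"delta_pos":[-2.0,0,0],"yaw":0}
    - {"claw":0.4,"delta_pos":[0,0,-4.5],"yaw":0}
    - {"claw":0.4,"delta_pos":[0,0,-4.5],"yaw":0}
    - {"claw":0.4,"delta_pos":[0,0,-4],"yaw":0}
    - {"claw":0.4,"delta_pos":[-2,0,0],"yaw":0}
    - {"claw":0.4,"delta_pos":[0,0,0],"yaw":0}

```text
clock: 16.15
eef_pos: [641.1, 33.0, 312.4]
tcp_rot: [-3.141, 0.0, 1.669]
contact_force: [0.6, 0.3, 0.6]
opening: 0.299
grasp_force: 0.0
```

Run:
```python
from h import *
s=r.sense();print(s['eef_pos'],s['tcp_rot'],s['opening'])
f=cam("wrist");cv2.imwrite("pics/w3.png",cv2.resize(f['img'][:240,140:420],None,fx=2.4,fy=2.4))
```

```text
[641.14428427  33.00051144 312.38933592] [-3.14136022e+00  1.39900291e-04  1.66889495e+00] 0.29872065988876717
```

View pics/w3.png

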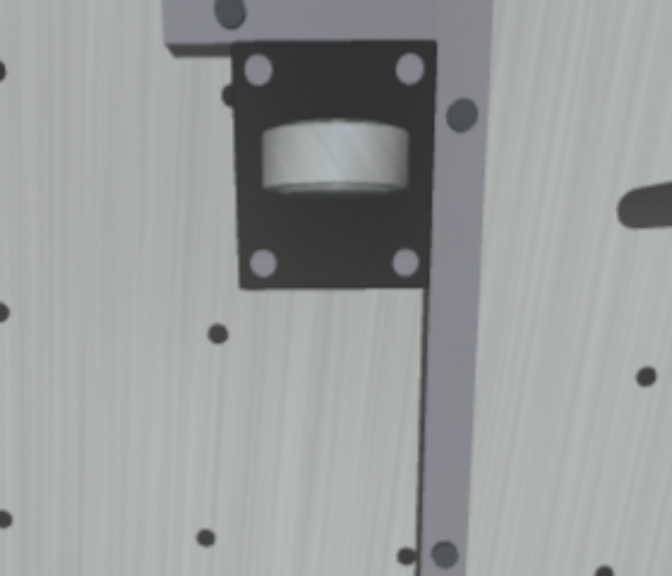

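The view shows the base at crop (233..436, 42..288), with no visible gap to the long bar (u≈428) or the short bar (v≈43). A quick numeric check follows.

Run:
```python
from h import *
f=cam("wrist")
P=lambda l,z: ray(f,np.array(l)/2.4+[140-.3,-.3],z)[:,:2]
bar=P([(425,300),(418,574)],18); sb=P([(175,45),(230,44)],18); b=P([(233,42),(436,41),(428,288),(241,289)],22)
d=bar[0]-bar[1]; psi=np.arctan2(-d[0],d[1]); Rm=np.array([[np.cos(psi),-np.sin(psi)],[np.sin(psi),np.cos(psi)]])
q=lambda p:((p-bar[0])@Rm).round(1).tolist()
print(psi,q(bar),q(sb),q(b)); v=b[[0]]-b[[3]]; print([np.arctan2(-w[0],w[1]) for w in (b[0]-b[3],b[1]-b[2])])
```

```text
0.10899321222602859 [[0.0, 0.0], [0.0, -93.9]] [[-75.1, 73.4], [-59.0, 73.5]] [[-57.6, 73.2], [0.8, 72.8], [0.4, 3.9], [-58.1, 4.1]]
[np.float64(0.10297393608716049), np.float64(0.10290340704978486)]
```

Gaps measure under 1 mm and the base is square to 0.006 rad. The hand is clear, so I'm handing in.

```bash
python3 -c "
from rig import r
print(r.sign_off())"
```

```text
the job is handed in; nothing more can be done
None
```

I pushed the lens carrier into the corner of the stop and handed the job in: it measured flush to both bars (gaps under 1 mm) and square within about 0.006 rad, and the hand finished clear; the hand-in gave no verdict back.

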